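Count along the divider rack and push the bit case into the third gap

TASK

Starting at the end of the divider rack where the round post stands, run a fingertip along the rounded divider tops to count the gaps, touching the first, second, third and fourth divider in turn; the gap between the third and the fourth is the third gap. Then push the loose bit case lying in front of the rack along the bench into that third gap, lengthwise and fully home against the back board. Only touch and push: never lift or tip the case, leave everything else where it is, and finish with the hand clear.

Things in the scene. Friction and masses are not known exactly. Their poses are not given: they have to be found in the camera images.
- rack: Plywood divider rack, fixed, 262 mm wide, place and turn (up to 0.12 rad) vary. Origin on the bench, middle of the line of gap mouths; x points into the gaps (away from the robot), y left, z up. Four gaps 48 mm wide, centred at y = 93, 31, -31, -93 mm, open in front and above, floor = bare bench, no sill. Back board: front face at x = 90 mm, 14 mm thick, 60 mm high.
- divider1: Divider 1 counted from the rack's left (+y) end, part of the rack: 14 mm thick, from x = 0 (rounded nose) to the back board at x = 90 mm, at rack y = 124 mm, rounded top 45 mm above the bench. Its origin is the rack's origin, not its own middle.
- divider2: Divider 2 counted from the rack's left (+y) end, part of the rack: 14 mm thick, from x = 0 (rounded nose) to the back board at x = 90 mm, at rack y = 62 mm, rounded top 45 mm above the bench. Its origin is the rack's origin, not its own middle.
- divider3: Divider 3 counted from the rack's left (+y) end, part of the rack: 14 mm thick, from x = 0 (rounded nose) to the back board at x = 90 mm, at rack y = 0 mm, rounded top 45 mm above the bench. Its origin is the rack's origin, not its own middle.
- divider4: Divider 4 counted from the rack's left (+y) end, part of the rack: 14 mm thick, from x = 0 (rounded nose) to the back board at x = 90 mm, at rack y = -62 mm, rounded top 45 mm above the bench. Its origin is the rack's origin, not its own middle.
- divider5: Divider 5 counted from the rack's left (+y) end, part of the rack: 14 mm thick, from x = 0 (rounded nose) to the back board at x = 90 mm, at rack y = -124 mm, rounded top 45 mm above the bench. Its origin is the rack's origin, not its own middle.
- post: Round steel bench post, 24 mm diameter, 60 mm high, fixed; stands beside one end of the rack (rack x = 65 mm, y = +150 or -150 mm). It marks the end from which the gaps are counted. Origin at the centre of its foot.
- block: Rectangular wooden stop block, 34 x 26 x 60 mm high, fixed, at the other end of the rack, likewise 150 mm from its middle. Origin at the centre of its foot.
- case: Loose drill-bit case: black plastic box, grey panel on top, 100 long (x) x 40 wide (y) x 30 mm high, about 0.2 kg, flat on the bench in front of the rack, +x end towards the gaps, turned up to 0.3 rad from the rack. Slides under a few newtons. Origin: centre of its underside. Fully home its +x end meets the back board: origin at rack x = 40 mm, 10 mm sticking out of the gap.
- stored_case: Similar bit case, 90 x 40 x 30 mm, already stored in one of the two outermost gaps; loose, to be left alone. Origin at the centre of its underside.
- offcut: Wooden offcut, 80 x 36 x 28 mm, lying in the other outermost gap; loose, to be left alone. Origin at the centre of its underside.
- jar: Small glass jar with steel cap, 44 mm diameter, 60 mm high, on the bench in front of the rack about 240 mm to one side of its middle; leave alone. Origin at the centre of its underside.
- tape_measure: Yellow and black tape measure, 70 x 35 x 50 mm high, on the bench in front of the rack about 240 mm to one side of its middle, opposite the jar; leave alone. Origin at the centre of its underside.
- screwdriver: Screwdriver lying at the right of the bench; leave alone.
- hammer: Hammer lying at the left of the bench; leave alone.
- oil_bottle: Blue plastic bottle, 66 mm diameter, 170 mm high, standing at the far left; leave alone. Origin at the centre of its underside.

How it is judged (in metres and radians):
On the way, in this order (a step that is already met when the one before it is completed fails the run):
1. a fingertip touches the first divider, counted from the round-post end (((y of post in the frame of rack above 0 m and contact force between the fingers and divider1 above 0.3 N) or (y of post in the frame of rack below 0 m and contact force between the fingers and divider5 above 0.3 N))), for 0.03 s.
2. a fingertip touches the second divider, counted from the round-post end (((y of post in the frame of rack above 0 m and contact force between the fingers and divider2 above 0.3 N) or (y of post in the frame of rack below 0 m and contact force between the fingers and divider4 above 0.3 N))), for 0.03 s.
3. a fingertip touches the third divider, counted from the round-post end (((y of post in the frame of rack above 0 m and contact force between the fingers and divider3 above 0.3 N) or (y of post in the frame of rack below 0 m and contact force between the fingers and divider3 above 0.3 N))), for 0.03 s.
4. a fingertip touches the fourth divider, counted from the round-post end (((y of post in the frame of rack above 0 m and contact force between the fingers and divider4 above 0.3 N) or (y of post in the frame of rack below 0 m and contact force between the fingers and divider2 above 0.3 N))), for 0.03 s.
5. the case enters the third gap (((y of post in the frame of rack above 0 m and y of case in the frame of rack between -0.038 and -0.024 m) or (y of post in the frame of rack below 0 m and y of case in the frame of rack between 0.024 and 0.038 m)) and x of case in the frame of rack above -0.03 m), for 0.1 s.
At the end, for the whole second after the job is handed in: The case lies flat and at rest in the third gap from the round-post end, lengthwise (within 0.12 rad, within 7 mm of the gap's centre line), its far end within 6 mm of the back board; everything else is within 25 mm of where it was (((y of post in the frame of rack above 0 m and y of case in the frame of rack between -0.038 and -0.024 m) or (y of post in the frame of rack below 0 m and y of case in the frame of rack between 0.024 and 0.038 m)) and x of case in the frame of rack above 0.034 m and angle between the x axis of case and the x axis of rack, either way round below 0.12 rad and height (world z) of case below 0.006 m and angle between case's own z axis and vertical below 0.1 rad and linear speed of case below 0.02 m/s and distance of each of stored_case, offcut, jar, tape_measure, screwdriver, hammer, oil_bottle from where it was at the start of the episode below 0.025 m); the robot touches nothing.
It fails at once if the case is lifted or tipped (height (world z) of case above 0.012 m or angle between case's own z axis and vertical above 0.25 rad).
It fails at once if something else is disturbed by more than 25 mm (distance of any of stored_case, offcut, jar, tape_measure, screwdriver, hammer, oil_bottle from where it was at the start of the episode above 0.025 m).
It also fails if it takes over 69 s, if anything falls off the work surface, if the arm or the gripper's body presses on something with over 40 N, if the wrist force passes 120 N, or if a joint passes its speed limit or range.

ROBOT

A 7-joint arm with a two-finger parallel gripper is mounted at the origin on the work surface. World frame = base frame: x ahead of the robot, y to its left, z up, the work surface at z = 0. Lengths are in m, angles in degrees, forces in N, time in s.
With the tool pointing down it reaches from about 0.425 to 0.875 m from the base axis. Payload 4.7 kg.
Tool frame: the origin (TCP) lies at the very end of the fingers, on their centre line; the grasp point (between the pads) lies env.grip_point_offset behind it (env.grip_point_offset is the distance from the TCP to the grasp point, in m); z points along the fingers, y is the direction in which the jaws open and shut (so a half turn about z gives the same grasp; the last joint's range is limited). The gripper opens to 87 mm and grips with 3 to 60 N. Pads are 19 mm wide; open, the fingers measure 117 mm over their backs; the gripper's body (75 mm by 190 mm) begins 51 mm behind the grasp point.
Start: joints at [76.782, 18.392, -4.016, 83.108, 1.295, 78.541, -3.26], TCP at [0.158, -0.631, 0.223] pointing down, gripper open.
Joint ranges: [-163.93, 163.93], [-17.29, 119.83], [-79.2, 71.16], [3.27, 140.29], [-89.18, 269.18], [5.43, 117.66], [-154.24, 154.24]. Speed limits (degrees/s): [147.25, 147.25, 180, 180, 180, 180, 180].

INTERFACE

Orientations are given as [roll, pitch, yaw] about the fixed x, y, z axes, in that order (R = Rz(yaw) Ry(pitch) Rx(roll)).
In Python, from cell import env gives the robot as it stands.
- The arm moves only by the tool send_rows, never from a script. Its argument "plan" is a list of rows, each a list of 7 numbers: the finger opening in mm, from 0 to 87, then the shift along the tool's x, y, z in mm, then the turn, a rotation vector about the tool's x, y, z in rad. A call has 1 to 12 rows; each row shifts and turns the commanded pose from where the row before left it, along the tool's axes as they then stand; what a row does not reach is not made up. A row lasts 1/10 s, in which the tool goes at most 50 mm and 8.59 degrees, less where a joint would pass 70% of its speed; a pose out of reach is approached as far as the arm can. A call is refused whole if a number of a shift passes 50 or a number of a turn 0.15, either way. A call with a gripper value outside its range is refused whole. The fingers move at their own pace and stop on an object; "grip_force" is the grip in N (left out, the last holds). Time passes only in rows, so rows that do not move let the fingers close. It gives the time, the measured TCP pose, the force and the opening at its end, in the units of the state.
- env.get_obs(): the state, without advancing time (a new reading comes with each control period).
- env.read_camera(name): name is "scene" or "top" or "wrist"; returns the picture (400x640x3 uint8, red, green, blue); there is no depth.
- env.get_calibration(name): a dict with "fx", "fy", "cx", "cy" (pixels), "extrinsics" (4x4, takes a point from camera to world coordinates). Camera axes: x right, y down, z forward; pixel columns grow to the right and rows downward; lengths in m; the calibration is good to about 2 mm. A picture is of the moment at which its call begins: read the wrist's pose just before it. get_calibration takes no time and is no camera call; for the wrist camera it gives the pose at the moment of the call.
- env.sign_off(): hands the job in, once; it reports no verdict.
Trained networks look in the newest picture that a camera, given by its name, has taken for a name from the list of things; names that differ only in an ending like _2 or _b are one class to them, and where a whole thing is asked for, a point or a joint stands for the part that bears it (a point fixed in the world has none). Each returns a list of dicts, best first, with "confidence" (0 to 1); they miss things now and then, are a little off and sometimes report something else, mostly with a low value. They report only what shows in the picture. A call takes as long as a camera call.
- env.regions_of(camera, query): "region" (400x640 bool, what is visible of it) and "rect" ([left, top, right, bottom] in pixels, round what is visible of it).
The state is a dict: "time_s": time; "qpos": joint angles; "joint_velocities": joint speeds; "effort": joint torques, N m; "tool_pos": TCP position; "tool_rot": TCP orientation; "force": force on the tool from outside, world axes, zero at the start; "wrist_torque": the same for the moment, N m; "grip_width": finger opening in m.
Only numpy, scipy, OpenCV 4.12 (cv2) and the standard library are available. Lean on these libraries where they do the work, as an engineer would, in place of code of your own. Each camera call takes 0.05 s, during which the arm holds its last target. There are 200 camera calls.

## Working session

There is one attempt and no reset: what is moved stays moved. The work goes in short steps, Python scripts to look and compute and a tool call to move; the robot and the scene stay as the last step left them, time stands still between calls to the robot, and variables do not carry over. Pictures are saved under pics/ and viewed, about 8 in all and at most 12, crops included, and the job is handed in when it is done.

Besides the shell and the picture viewer there is one more tool, called after "Call:" as name([rows], argument=value, ...), one row to a line, values as JSON. send_rows: Moves the arm, as the interface text tells. Its arguments: {"type":"object","properties":{"plan":{"type":"array"},"grip_force":{"type":"number"}},"required":["plan"]}

```bash
mkdir -p pics; cat > h.py <<'E'
from cell import env
import numpy as np, cv2
def look(n,f):
    im=env.read_camera(n); cv2.imwrite('pics/'+f,im[:,:,::-1]); return im
def px(n,u,v,z):
    c=env.get_calibration(n);E=np.array(c['extrinsics'])
    d=E[:3,:3]@[(u-c['cx'])/c['fx'],(v-c['cy'])/c['fy'],1.]
    return E[:3,3]+d*(z-E[2,3])/d[2]
def proj(n,p):
    c=env.get_calibration(n);E=np.array(c['extrinsics'])
    q=E[:3,:3].T@(np.array(p)-E[:3,3]); return c['fx']*q[0]/q[2]+c['cx'],c['fy']*q[1]/q[2]+c['cy']
E
python3 - <<'E'
from h import *
look('top','t0.png'); look('scene','s0.png')
c=env.get_calibration('top');print(c)
o=env.get_obs();print(o['time_s'],o['tool_pos'],o['tool_rot'],o['grip_width'],o['force'],env.grip_point_offset)
for q in ['rack','post','block','case','jar','tape_measure','stored_case','offcut']:
    for r in env.regions_of('top',q)[:2]:
        m=r['region'];print(q,round(r['confidence'],2),r['rect'],cv2.minAreaRect(np.argwhere(m)[:,::-1].astype(np.float32)))
E
```

```text
{'fx': 446.68795154088366, 'fy': 446.68795154088366, 'cx': 321.40310942551537, 'cy': 202.97754156320795, 'extrinsics': array([[ 7.73494924e-02, -9.75743117e-01,  2.04798502e-01,
         3.08015074e-01],
       [-9.97003945e-01, -7.57897820e-02,  1.54610065e-02,
         1.33576782e-02],
       [ 4.35663110e-04, -2.05380816e-01, -9.78682038e-01,
         1.43604453e+00],
       [ 0.00000000e+00,  0.00000000e+00,  0.00000000e+00,
         1.00000000e+00]])}
0.1 [ 0.15732264 -0.63018705  0.22157442] [-1.79903911e+02  7.59421219e-03  1.40244994e+01] 0.08729231835123698 [0.80992844 0.38797425 0.16264575] 0.0187
rack 0.67 [287.3, 154.4, 374.0, 199.6] ((332.03253173828125, 174.77810668945312), (81.52778625488281, 35.803627014160156), 8.343891143798828)
post 0.39 [373.3, 175.2, 384.3, 185.7] ((378.25, 178.24998474121094), (7.77817440032959, 11.31370735168457), 45.0)
block 0.7 [281.1, 157.4, 292.9, 172.8] ((287.0, 165.0), (14.0, 10.0), 90.0)
case 0.9 [322.6, 204.1, 345.1, 238.2] ((333.8279113769531, 221.47802734375), (13.925134658813477, 32.62997817993164), 19.798877716064453)
case 0.28 [188.7, 155.4, 218.0, 188.3] ((202.75001525878906, 171.75), (33.23401641845703, 21.21320343017578), 45.0)
jar 0.67 [251.5, 183.5, 260.3, 201.3] ((255.0, 192.5), (15.0, 14.0), 90.0)
tape_measure 0.89 [396.3, 204.0, 408.1, 231.2] ((402.5, 216.5), (25.0, 13.0), 90.0)
stored_case 0.64 [297.2, 161.7, 312.9, 190.1] ((303.62164306640625, 175.770263671875), (12.658721923828125, 28.276626586914062), 9.462321281433105)
offcut 0.87 [349.2, 172.3, 369.5, 197.2] ((359.93292236328125, 184.10365295410156), (12.699625968933105, 27.166156768798828), 6.340191841125488)
offcut 0.5 [324.1, 206.4, 348.2, 237.8] ((334.72967529296875, 221.39703369140625), (12.059342384338379, 31.81708526611328), 20.85445785522461)
```

View pics/t0.png

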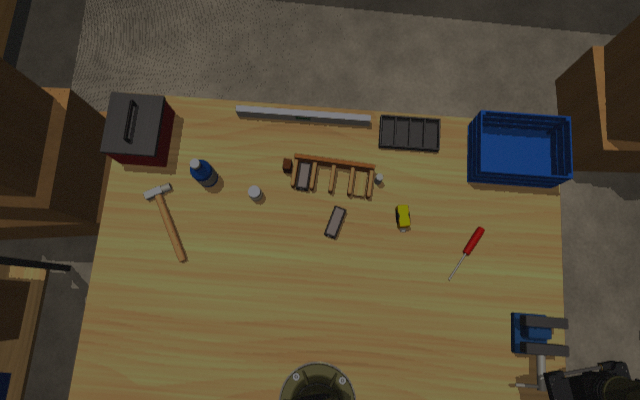

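The top view shows the round post at the right (−y) end of the rack (378,179), so I count divider5→4→3→2 and the target gap is rack y=+31. The case is at about (335,221), with the jar at (255,193) and the tape at (403,217).

```bash
python3 - <<'E'
from h import *
for n,u,v,z in [('post',379,178,.06),('block',287,165,.06),('case',334.5,221.5,.03),('jar',255,190,.06),('tape',402.5,215,.05),('bL',296,155,.06),('bR',375,166,.06),('oil',196,163,.17)]: print(n,px('top',u,v,z).round(3))
a=px('top',329.5,235,.03);b=px('top',340,207,.03);print(np.degrees(np.arctan2(*(b-a)[1::-1])))
c=env.get_calibration('wrist');E=np.array(c['extrinsics']);print(E.round(3),c['fx'],c['cx'])
E
```

```text
post [ 0.691 -0.142  0.06 ]
block [0.711 0.155 0.06 ]
case [ 0.545 -0.011  0.03 ]
jar [0.622 0.248 0.06 ]
tape [ 0.579 -0.223  0.05 ]
bL [0.747 0.129 0.06 ]
bR [ 0.73  -0.127  0.06 ]
oil [0.664 0.412 0.17 ]
-16.182305763872705
[[ 0.242 -0.94  -0.239  0.222]
 [-0.97  -0.234 -0.059 -0.615]
 [-0.     0.246 -0.969  0.385]
 [ 0.     0.     0.     1.   ]] 324.4431244379703 320.4144467735734
```

Call:
send_rows([
  [87,0,0,0,0,0,0.105],
  [87,0,0,0,0,0,0.105],
  [87,0,0,0,0,0,0.105],
  [0,19,-33,-4,0,0,0],
  [0,19,-33,-4,0,0,0],
  [0,19,-33,-4,0,0,0],
  [0,19,-33,-4,0,0,0],
  [0,19,-33,-4,0,0,0],
  [0,19,-33,-4,0,0,0],
  [0,19,-33,-4,0,0,0],
  [0,19,-33,-4,0,0,0],
  [0,19,-33,-4,0,0,0],
])

```text
time_s: 1.7
tool_pos: [0.3496, -0.345, 0.259]
tool_rot: [180.0, -0.0, -4.0]
force: [0.3, -1.2, 0.0]
grip_width: 0.0231
```

Call:
send_rows([
  [0,19,-33,-4,0,0,0],
  [0,19,-33,-4,0,0,0],
  [0,19,-33,-4,0,0,0],
  [0,19,-33,-4,0,0,0],
  [0,19,-33,-4,0,0,0],
  [0,19,-33,-4,0,0,0],
  [0,19,-33,-4,0,0,0],
  [0,19,-33,-4,0,0,0],
  [0,19,-33,-4,0,0,0],
  [0,19,-33,-4,0,0,0],
  [0,19,-33,-4,0,0,0],
  [0,0,0,0,0,0,0],
])

```text
time_s: 2.9
tool_pos: [0.5844, 0.0078, 0.3029]
tool_rot: [-179.7, -0.1, -3.5]
force: [0.5, 0.2, 0.2]
grip_width: 0.0004
```

```bash
python3 - <<'E'
from h import *
look('wrist','w1.png')
o=env.get_obs();print(o['time_s'],o['tool_pos'],o['tool_rot'],o['grip_width'],o['force'])
for q in ['rack','post','block','case','jar','tape_measure','stored_case','offcut']:
    for r in env.regions_of('wrist',q)[:2]:
        m=r['region'];print(q,round(r['confidence'],2),r['rect'],cv2.minAreaRect(np.argwhere(m)[:,::-1].astype(np.float32)))
E
```

```text
2.95 [0.58347552 0.00455907 0.3025688 ] [-1.79887327e+02 -4.28548907e-03 -3.69409812e+00] 0.0005279348345883619 [ 1.31656491 -0.51439939 -0.05560393]
rack 0.7 [201.1, 33.9, 431.0, 125.5] ((316.22412109375, 76.22724914550781), (227.07090759277344, 92.87969970703125), 0.3978809416294098)
post 0.6 [423.9, 57.3, 453.2, 80.3] ((439.1000671386719, 70.20002746582031), (19.230182647705078, 34.882659912109375), 63.43495178222656)
block 0.62 [176.4, 48.3, 212.1, 88.2] ((193.9568634033203, 66.89594268798828), (37.54719543457031, 32.2749137878418), 85.91438293457031)
block 0.49 [317.4, 152.4, 358.8, 229.0] ((338.2353515625, 190.558837890625), (30.31694984436035, 72.76068878173828), 14.03624439239502)
case 0.56 [316.6, 152.7, 360.5, 226.8] ((338.1279296875, 191.06893920898438), (31.08159065246582, 74.2504653930664), 14.281096458435059)
case 0.17 [624.1, 191.2, 640.0, 227.0] ((630.5, 207.0), (34.0, 17.0), 90.0)
jar 0.88 [109.8, 135.8, 167.6, 171.2] ((137.03207397460938, 153.33773803710938), (33.35622787475586, 53.75082015991211), 79.3803482055664)
jar 0.58 [626.3, 190.4, 640.0, 227.7] ((631.0, 207
[... 193 characters left out ...]
6.5, 54.0, 262.2, 124.4] ((244.97511291503906, 87.47738647460938), (74.48703002929688, 33.29560470581055), 87.27368927001953)
stored_case 0.96 [226.4, 50.2, 265.6, 126.9] ((245.33782958984375, 87.02702331542969), (75.32504272460938, 34.52227783203125), 87.66268920898438)
stored_case 0.33 [318.5, 151.8, 361.3, 229.0] ((338.2290954589844, 190.44998168945312), (31.01581382751465, 72.22811889648438), 12.308016777038574)
offcut 0.92 [372.3, 57.0, 407.6, 119.7] ((387.7373962402344, 88.70234680175781), (31.251522064208984, 66.18336486816406), 3.5763344764709473)
offcut 0.21 [422.1, 55.7, 451.1, 80.3] ((437.800048828125, 70.0999984741211), (19.677396774291992, 34.435447692871094), 63.43495178222656)
```

View pics/w1.png

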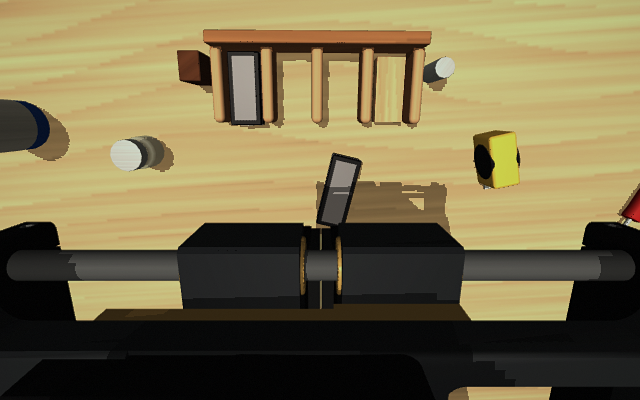

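The view shows the back board top with corners at about (204,30) and (431,31), five divider tops ending near row 120, the case at (339,190) and the post at (445,67). I'll fit the poses and overlay them to check.

```bash
cat >> h.py <<'E'
def fit(n,loc,uv,z0=None):
    from scipy.optimize import least_squares
    loc=np.array(loc,float);uv=np.array(uv,float)
    def tr(s):
        c,si=np.cos(s[2]),np.sin(s[2]);return np.c_[loc[:,0]*c-loc[:,1]*si+s[0],loc[:,0]*si+loc[:,1]*c+s[1],loc[:,2]]
    P=np.array([px(n,u,v,z) for (u,v),z in zip(uv,loc[:,2])])
    r=least_squares(lambda s:(tr(s)-P)[:,:2].ravel(),[.6,0,0]);return r.x,np.abs(r.fun).max()
def place(s,l):
    c,si=np.cos(s[2]),np.sin(s[2]);return [l[0]*c-l[1]*si+s[0],l[0]*si+l[1]*c+s[1],l[2]]
def overlay(im,n,f,models,crop,k=3):
    x0,y0,x1,y1=crop
    im=cv2.resize(np.ascontiguousarray(im[y0:y1,x0:x1,::-1]),None,fx=k,fy=k,interpolation=cv2.INTER_CUBIC)
    for s,loop,col in models:
        p=[proj(n,place(s,l)) for l in loop]
        p=np.array([((u-x0+.5)*k,(v-y0+.5)*k) for u,v in p]).round().astype(np.int32)
        cv2.polylines(im,[p],True,col,1)
    cv2.imwrite('pics/'+f,im)
CASE=[(.05,.02,.03),(.05,-.02,.03),(-.05,-.02,.03),(-.05,.02,.03)]
RACK=[[(.09,.131,.06),(.09,-.131,.06),(.104,-.131,.06),(.104,.131,.06)]]+[[(0,y+.007,.038),(.09,y+.007,.038),(.09,y-.007,.038),(0,y-.007,.038)] for y in (.124,.062,0,-.062,-.124)]
E
python3 - <<'E'
from h import *
im=cv2.imread('pics/w1.png')[:,:,::-1]
s,e=fit('wrist',[(.104,.131,.06),(.104,-.131,.06),(.09,.131,.06),(.09,-.131,.06)],[(204,30),(431,31),(204,44),(431,44)])
print(s,e)
r=[x for x in env.regions_of('wrist','case') if x['confidence']>.5]
c,e2=fit('wrist',CASE,[(334,154),(361,160),(344,228),(318,220)]);print(c,e2)
overlay(im,'wrist','o1.png',[(s,l,(255,0,0)) for l in RACK]+[(c,CASE,(0,0,255))],(190,20,450,220))
E
```

```text
[ 0.63908448 -0.00154004 -0.07463573] 0.0018808881551743983
[ 0.54658029 -0.0237428  -0.30036912] 0.002754377873723457
```

View pics/o1.png

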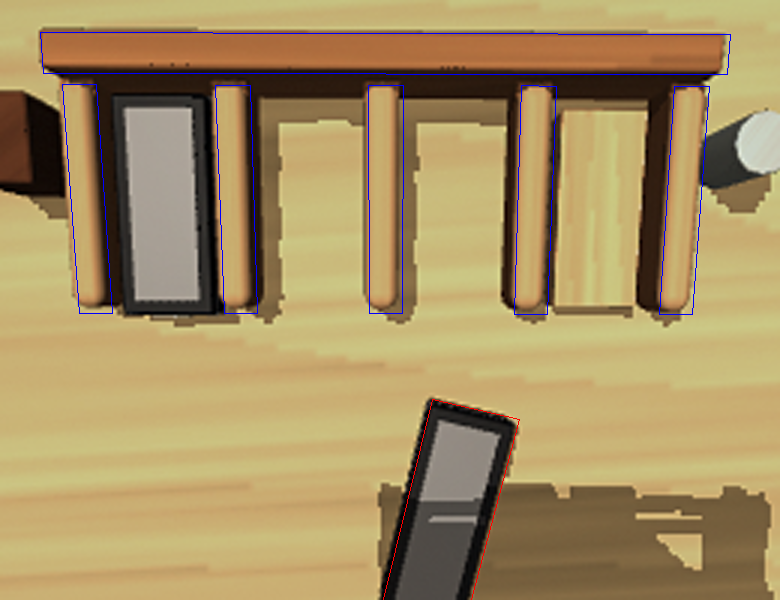

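The wrist fit disagrees with the top view by about 12 mm in y. The arm may still have been settling when the picture was taken, so I'll recheck with the arm at rest.

```bash
python3 - <<'E'
from h import *
for i in range(3):
    o=env.get_obs();E=np.array(env.get_calibration('wrist')['extrinsics']);print(o['time_s'],o['tool_pos'].round(4),o['tool_rot'].round(2),E[:3,3].round(4))
im=look('wrist','w2.png')
im0=cv2.imread('pics/w1.png')
print(cv2.phaseCorrelate(im0[20:210,:,1].astype(float),im[20:210,:,1].astype(float)))
s=[.64,-.0005,-.073]; c=[.5466,-.0237,-.30]
t=look('top','t2.png')
M=[(s,l,(255,0,0)) for l in RACK]+[(c,CASE,(0,0,255))]
s2=[.64,.0105,-.073];c2=[.5466,-.0117,-.3]
M2=[(s2,l,(0,255,0)) for l in RACK]+[(c2,CASE,(0,255,255))]
overlay(t,'top','o2t.png',M+M2,(270,140,400,240),6)
E
```

```text
3.4 [5.827e-01 2.000e-04 3.026e-01] [ 1.7997e+02 -1.0000e-02 -4.1000e+00] [ 0.6485 -0.0051  0.465 ]
3.4 [5.827e-01 2.000e-04 3.026e-01] [ 1.7997e+02 -1.0000e-02 -4.1000e+00] [ 0.6485 -0.0051  0.465 ]
3.4 [5.827e-01 2.000e-04 3.026e-01] [ 1.7997e+02 -1.0000e-02 -4.1000e+00] [ 0.6485 -0.0051  0.465 ]
((-7.64078715229374, -1.6085520722432989), 0.6224586587892531)
```

View pics/o2t.png

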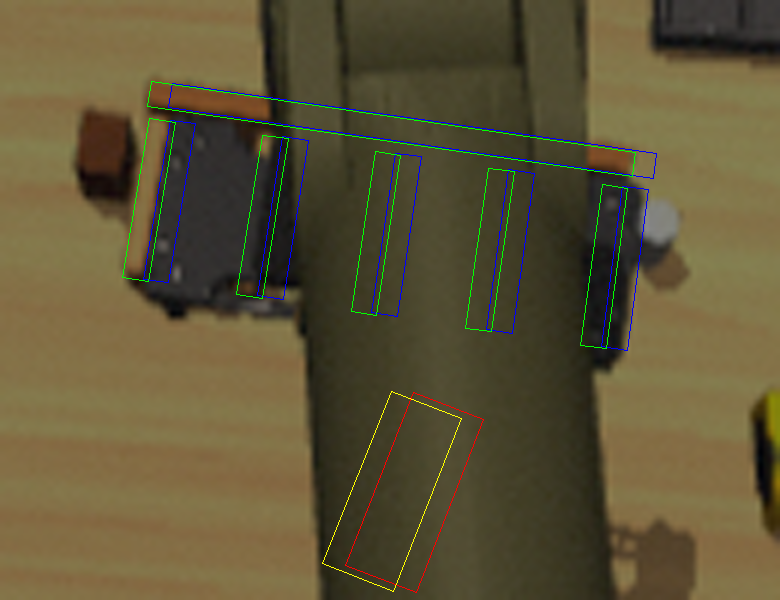

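The picture had been taken before the arm settled, and the top overlay agrees with the shifted (green) fit. I'll refit on the settled picture.

```bash
python3 - <<'E'
from h import *
im=cv2.imread('pics/w2.png')[:,:,::-1]
s=[.64,.0105,-.073];c=[.5466,-.0117,-.3]
overlay(im,'wrist','o2.png',[(s,l,(255,0,0)) for l in RACK]+[(c,CASE,(0,0,255))],(180,20,440,220))
E
```

```text
(no output)
```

View pics/o2.png

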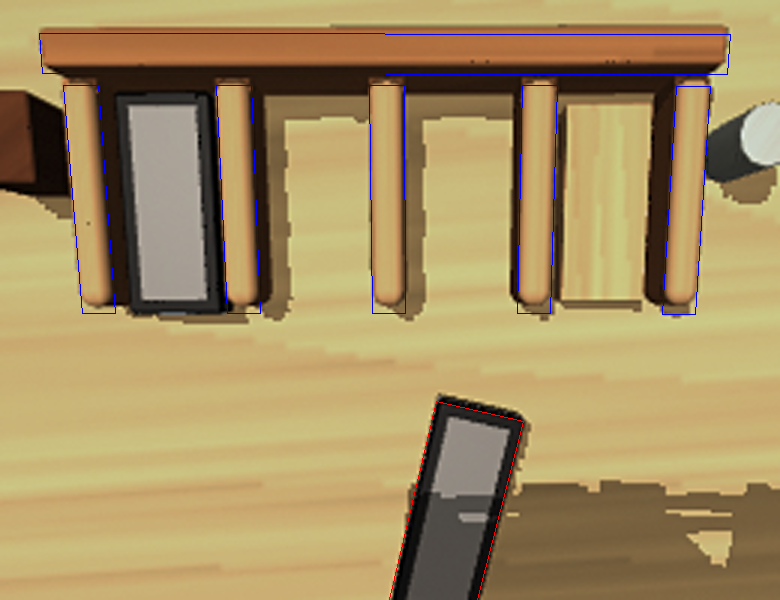

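Call:
send_rows([
  [0,11,14,30,0,0,0],
  [0,11,14,30,0,0,0],
  [0,11,14,30,0,0,0],
  [0,11,14,30,0,0,0],
  [0,11,14,30,0,0,0],
  [0,11,14,30,0,0,0],
  [0,11,14,30,0,0,0],
  [0,11,12,30,0,0,0],
  [0,0,0,0,0,0,0],
  [0,0,0,0,0,0,0],
  [0,0,0,0,0,0,0],
])

```text
time_s: 4.6
tool_pos: [0.664, -0.1135, 0.0647]
tool_rot: [-180.0, -0.2, -4.0]
force: [0.1, 0.6, 0.0]
grip_width: 0.0005
```

Call:
send_rows([
  [0,0,0,4,0,0,0],
  [0,0,0,4,0,0,0],
  [0,0,0,4,0,0,0],
  [0,0,0,3,0,0,0],
  [0,0,0,2,0,0,0],
  [0,0,0,1,0,0,0],
  [0,0,0,0,0,0,0],
  [0,0,0,0,0,0,0],
  [0,0,0,0,0,0,0],
])

```text
time_s: 5.5
tool_pos: [0.6627, -0.1148, 0.0454]
tool_rot: [180.0, 0.0, -4.0]
force: [-2.8, -0.4, 5.3]
grip_width: 0.0006
```

The first divider was touched with 5 N at z=45 mm. Next is divider 4.

Call:
send_rows([
  [0,0,0,-10,0,0,0],
  [0,0,-16,0,0,0,0],
  [0,0,-16,0,0,0,0],
  [0,0,-15,0,0,0,0],
  [0,0,-15,0,0,0,0],
  [0,0,0,0,0,0,0],
  [0,0,0,5,0,0,0],
  [0,0,0,4,0,0,0],
  [0,0,0,1,0,0,0],
  [0,0,0,0,0,0,0],
  [0,0,0,0,0,0,0],
  [0,0,0,0,0,0,0],
])

```text
time_s: 6.7
tool_pos: [0.6672, -0.054, 0.0454]
tool_rot: [180.0, 0.0, -4.1]
force: [-2.1, -0.1, 7.0]
grip_width: 0.0007
```

Call:
send_rows([
  [0,0,0,-10,0,0,0],
  [0,0,-16,0,0,0,0],
  [0,0,-16,0,0,0,0],
  [0,0,-15,0,0,0,0],
  [0,0,-15,0,0,0,0],
  [0,0,0,0,0,0,0],
  [0,0,0,5,0,0,0],
  [0,0,0,4,0,0,0],
  [0,0,0,1,0,0,0],
  [0,0,0,0,0,0,0],
  [0,0,0,0,0,0,0],
  [0,0,0,0,0,0,0],
])

```text
time_s: 7.9
tool_pos: [0.6716, 0.0079, 0.0454]
tool_rot: [180.0, 0.0, -4.1]
force: [-2.4, 0.1, 6.4]
grip_width: 0.0
```

Call:
send_rows([
  [0,0,0,-10,0,0,0],
  [0,0,-16,0,0,0,0],
  [0,0,-16,0,0,0,0],
  [0,0,-15,0,0,0,0],
  [0,0,-15,0,0,0,0],
  [0,0,0,0,0,0,0],
  [0,0,0,5,0,0,0],
  [0,0,0,4,0,0,0],
  [0,0,0,1,0,0,0],
  [0,0,0,0,0,0,0],
  [0,0,0,0,0,0,0],
  [0,0,0,0,0,0,0],
])

```text
time_s: 9.1
tool_pos: [0.676, 0.0697, 0.0454]
tool_rot: [180.0, 0.0, -4.1]
force: [-1.7, 0.3, 6.0]
grip_width: 0.0006
```

All four dividers have been touched in order. Now I go to the case's right side, so the finger's flat face can square it up while pushing it left.

Call:
send_rows([
  [0,0,0,-25,0,0,0],
  [0,0,0,-20,0,0,0],
  [0,-20,25,0,0,0,0],
  [0,-20,25,0,0,0,0],
  [0,-20,25,0,0,0,0],
  [0,-20,25,0,0,0,0],
  [0,-20,25,0,0,0,0],
  [0,-20,22,0,0,0,0],
  [0,0,0,0,0,0,0],
  [0,0,0,26,0,0,0],
  [0,0,0,26,0,0,0],
  [0,0,0,26,0,0,0],
])

```text
time_s: 10.3
tool_pos: [0.5464, -0.0681, 0.0108]
tool_rot: [180.0, -0.1, -4.1]
force: [-0.1, 1.2, -1.2]
grip_width: 0.0003
```

Call:
send_rows([
  [0,0,0,0,0,0,0],
  [0,0,0,0,0,0,0],
  [0,0,-6,0,0,0,0],
  [0,0,-6,0,0,0,0],
  [0,0,-6,0,0,0,0],
  [0,0,-6,0,0,0,0],
  [0,0,-6,0,0,0,0],
  [0,0,-6,0,0,0,0],
  [0,0,-6,0,0,0,0],
  [0,0,0,0,0,0,0],
  [0,0,0,0,0,0,0],
])

```text
time_s: 11.4
tool_pos: [0.5485, -0.0249, 0.0113]
tool_rot: [-180.0, 0.0, -4.0]
force: [-0.5, -0.4, 0.4]
grip_width: 0.0006
```

```bash
python3 - <<'E'
from h import *
im=look('wrist','w3.png')
R=[.642,.0105,-.071]
t=env.get_obs()['tool_pos'];c,s=np.cos(R[2]),np.sin(R[2]);d=t-[R[0],R[1],0];print('tcp rack',c*d[0]+s*d[1],-s*d[0]+c*d[1],t[2],env.get_obs()['force'])
E
```

```text
tcp rack -0.09069875991904353 -0.04219647174316039 0.011265540847088296 [-0.68005054 -0.36030236 -0.82200655]
```

View pics/w3.png

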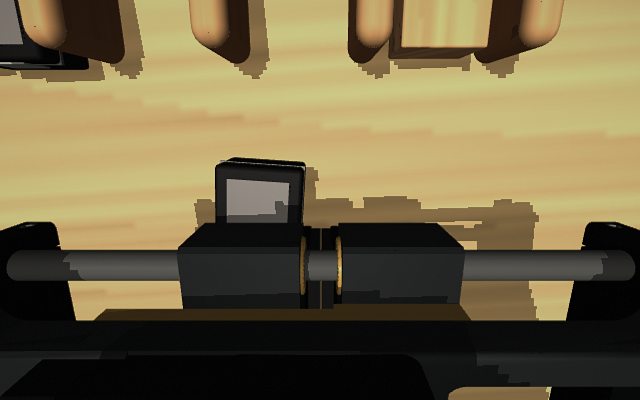

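The finger has squared the case to the tool. Its top front corners are at (217,166) and (304,166), in front of divider 3 (col ~220).

```bash
cat >> h.py <<'E'
R=[.642,.0105,-.071]
def rk(p):
    c,s=np.cos(R[2]),np.sin(R[2]);d=np.array(p)-[R[0],R[1],0];return np.round([c*d[0]+s*d[1],-s*d[0]+c*d[1],p[2]],4)
E
python3 - <<'E'
from h import *
for p in [(216,166),(304,166),(215,200),(303,200)]: print(rk(px('wrist',*p,.03)))
for p in [(44,40),(211,40),(374,40),(541,40)]: print('div',rk(px('wrist',*p,.040)))
E
```

```text
[-0.0462  0.0036  0.03  ]
[-0.0462 -0.0356  0.03  ]
[-0.0618  0.0053  0.03  ]
[-0.0618 -0.0349  0.03  ]
div [0.0032 0.0615 0.04  ]
div [ 0.0032 -0.0016  0.04  ]
div [ 0.0032 -0.0631  0.04  ]
div [ 0.0032 -0.1261  0.04  ]
```

Call:
send_rows([
  [0,0,4,0,0,0,0],
  [0,-5,0,0,0,0,0],
  [0,0,0,0,0,0,0],
  [0,0,-7,0,0,0,0],
  [0,0,-6,0,0,0,0],
  [0,0,-6,0,0,0,0],
  [0,0,-6,0,0,0,0],
  [0,0,-6,0,0,0,0],
  [0,0,-6,0,0,0,0],
  [0,0,-6,0,0,0,0],
  [0,0,-6,0,0,0,0],
  [0,0,0,0,0,0,0],
])

```text
time_s: 12.65
tool_pos: [0.5471, 0.0213, 0.0116]
tool_rot: [-179.9, -0.0, -3.9]
force: [-0.0, 0.0, 0.7]
grip_width: 0.0009
```

Call:
send_rows([
  [0,0,0,0,0,0,0],
  [0,0,0,0,0,0,0],
  [0,0,0,0,0,0,0],
])

```text
time_s: 12.95
tool_pos: [0.5471, 0.0195, 0.0115]
tool_rot: [180.0, 0.0, -4.0]
force: [-0.4, -0.7, -0.2]
grip_width: 0.0003
```

```bash
python3 - <<'E'
from h import *
im=look('wrist','w4.png')
print('tcp',rk(env.get_obs()['tool_pos']),env.get_obs()['force'])
c=[.6,.03,0]
overlay(im,'wrist','o4.png',[(R,l,(255,0,0)) for l in RACK],(150,0,460,230),2)
E
```

```text
tcp [-0.0953  0.0022  0.0115] [0.0650868  0.31091658 0.22791171]
```

View pics/o4.png

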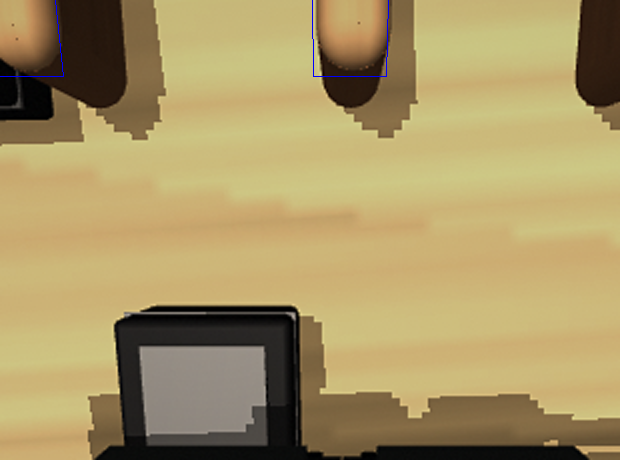

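```bash
python3 - <<'E'
from h import *
for p in [(208,162),(212.5,222),(298,162),(300,222)]: print(rk(px('wrist',*p,.03)))
E
```

```text
[-0.049   0.0515  0.03  ]
[-0.0771  0.0518  0.03  ]
[-0.0491  0.0115  0.03  ]
[-0.0771  0.011   0.03  ]
```

The case is centred at rack y≈31 mm, square, with its rear at x≈−149. Next I go behind it and push with slightly opened fingers, which gives two contacts.

Call:
send_rows([
  [0,0,10,0,0,0,0],
  [0,0,0,-25,0,0,0],
  [18,0,0,-25,0,0,0],
  [18,-20,0,0,0,0,0],
  [18,-20,-10,0,0,0,0],
  [18,-20,-14,0,0,0,0],
  [18,-20,-14,0,0,0,0],
  [18,0,0,0,0,0,0],
  [18,0,0,0,0,0,0],
  [18,0,0,25,0,0,0],
  [18,0,0,25,0,0,0],
  [18,0,0,0,0,0,0],
])

```text
time_s: 14.2
tool_pos: [0.4673, 0.0518, 0.0089]
tool_rot: [-180.0, 0.3, -4.1]
force: [-0.8, -0.1, -0.5]
grip_width: 0.0182
```

Call:
send_rows([
  [18,0,0,0,0,0,0],
  [18,8,0,0,0,0,0],
  [18,8,0,0,0,0,0],
  [18,8,0,0,0,0,0],
  [18,8,0,0,0,0,0],
  [18,8,0,0,0,0,0],
  [18,8,0,0,0,0,0],
  [18,8,0,0,0,0,0],
  [18,0,0,0,0,0,0],
  [18,0,0,0,0,0,0],
  [18,0,0,0,0,0,0],
])

```text
time_s: 15.3
tool_pos: [0.5251, 0.0493, 0.0115]
tool_rot: [180.0, -0.0, -4.0]
force: [-0.1, -0.2, -0.3]
grip_width: 0.018
```

```bash
python3 - <<'E'
from h import *
im=look('wrist','w5.png')
print('tcp',rk(env.get_obs()['tool_pos']),env.get_obs()['force'])
overlay(im,'wrist','o5.png',[(R,l,(255,0,0)) for l in RACK],(150,0,490,230),2)
E
```

```text
tcp [-0.1194  0.0303  0.0115] [-0.01873302 -0.03082701 -0.27614251]
```

View pics/o5.png

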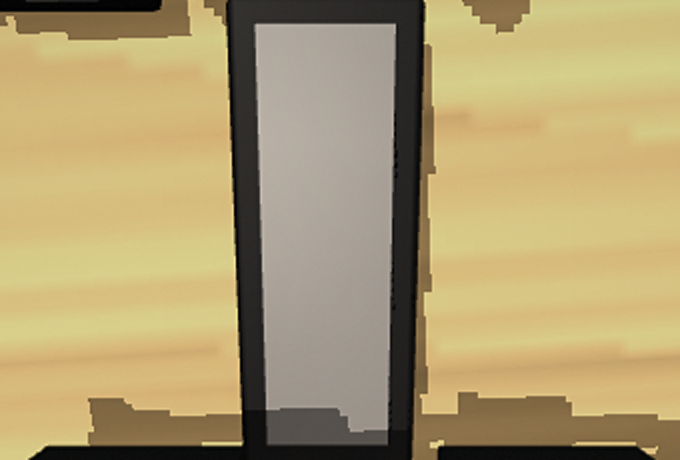

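```bash
python3 - <<'E'
from h import *
for p in [(264,1),(362.5,1),(271.5,222),(356,222)]: print(rk(px('wrist',*p,.03)))
E
```

```text
[-0.0092  0.052   0.03  ]
[-0.0092  0.013   0.03  ]
[-0.1012  0.0525  0.03  ]
[-0.1012  0.0131  0.03  ]
```

Call:
send_rows([
  [18,7,0,0,0,0,0],
  [18,8,0.5,0,0,0,0],
  [18,8,0.5,0,0,0,0],
  [18,8,0.5,0,0,0,0],
  [18,8,0,0,0,0,0],
  [18,8,0,0,0,0,0],
  [18,8,0,0,0,0,0],
  [18,8,0,0,0,0,0],
  [18,8,0,0,0,0,0],
  [18,8,0,0,0,0,0],
  [18,5,0,0,0,0,0],
  [18,4,0,0,0,0,0],
])

```text
time_s: 16.55
tool_pos: [0.6131, 0.0416, 0.0115]
tool_rot: [180.0, 0.0, -4.0]
force: [-2.6, 0.7, 1.0]
grip_width: 0.0182
```

Call:
send_rows([
  [18,2,0,0,0,0,0],
  [18,2,0,0,0,0,0],
  [18,2,0,0,0,0,0],
  [18,0,0,0,0,0,0],
  [18,0,0,0,0,0,0],
])

```text
time_s: 17.05
tool_pos: [0.6191, 0.0411, 0.0116]
tool_rot: [180.0, -0.1, -4.0]
force: [-0.5, -0.5, 0.4]
grip_width: 0.0179
```

Call:
send_rows([
  [18,2,0,0,0,0,0],
  [18,2,0,0,0,0,0],
  [18,0,0,0,0,0,0],
  [18,0,0,0,0,0,0],
  [18,0,0,0,0,0,0],
])

```text
time_s: 17.55
tool_pos: [0.6231, 0.0409, 0.0116]
tool_rot: [-180.0, -0.0, -4.0]
force: [-0.4, 0.3, -0.4]
grip_width: 0.0183
```

Call:
send_rows([
  [18,1,0,0,0,0,0],
  [18,1,0,0,0,0,0],
  [18,0,0,0,0,0,0],
  [18,0,0,0,0,0,0],
  [18,0,0,0,0,0,0],
])

```text
time_s: 18.05
tool_pos: [0.6247, 0.0407, 0.0115]
tool_rot: [180.0, 0.0, -4.0]
force: [-1.6, 0.3, 0.9]
grip_width: 0.0181
```

Call:
send_rows([
  [18,1,0,0,0,0,0],
  [18,1,0,0,0,0,0],
  [18,0,0,0,0,0,0],
  [18,0,0,0,0,0,0],
  [18,0,0,0,0,0,0],
])

```text
time_s: 18.55
tool_pos: [0.6247, 0.0407, 0.0113]
tool_rot: [179.9, 0.2, -4.0]
force: [-6.6, 0.3, 4.6]
grip_width: 0.0179
```

The TCP stopped at rack x=−19 mm, as predicted for fully home, and the force climbed to 6.6 N. I'll retreat and check.

Call:
send_rows([
  [18,-10,0,0,0,0,0],
  [18,-15,0,0,0,0,0],
  [18,-15,0,0,0,0,0],
  [18,0,0,-35,0,0,0],
  [18,0,0,-35,0,0,0],
  [18,0,0,-35,0,0,0],
  [18,0,0,-35,0,0,0],
  [18,0,0,-30,0,0,0],
  [18,0,0,-20,0,0,0],
  [18,0,0,0,0,0,0],
  [18,0,0,0,0,0,0],
])

```text
time_s: 19.65
tool_pos: [0.587, 0.0432, 0.2014]
tool_rot: [180.0, -0.1, -4.0]
force: [0.2, 0.3, 0.2]
grip_width: 0.0181
```

Call:
send_rows([
  [18,0,0,0,0,0,0],
  [18,0,0,0,0,0,0],
  [18,0,0,0,0,0,0],
  [18,0,0,0,0,0,0],
])

```text
time_s: 20.05
tool_pos: [0.5866, 0.0434, 0.2009]
tool_rot: [-180.0, 0.1, -4.0]
force: [-0.3, 0.5, -0.5]
grip_width: 0.018
```

```bash
python3 - <<'E'
from h import *
im=look('wrist','w6.png')
c=place(R,(.04,.031,0));c=[c[0],c[1],R[2]]
print('tcp',rk(env.get_obs()['tool_pos']),env.get_obs()['force'])
overlay(im,'wrist','o6.png',[(R,l,(255,0,0)) for l in RACK]+[(c,CASE,(0,0,255))],(120,0,520,230),2)
E
```

```text
tcp [-0.0575  0.0289  0.2011] [ 0.57725629 -0.55666059  1.10605592]
```

View pics/o6.png

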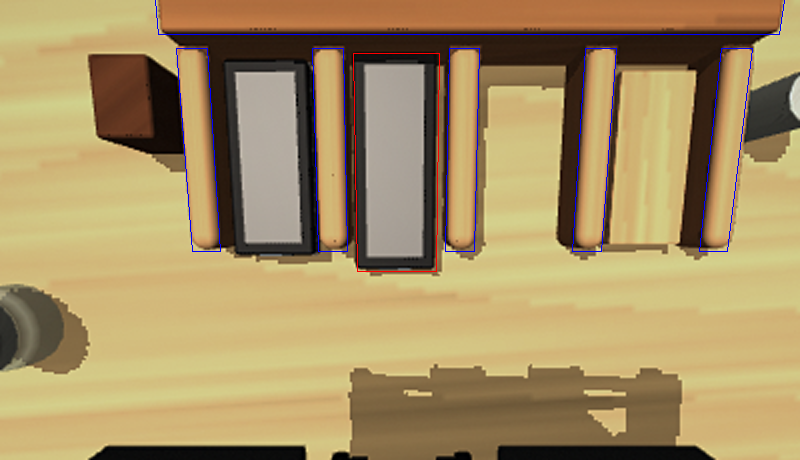

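The picture shows the case in the third gap from the post, between dividers 3 and 2 (crop col ~397). It matches the predicted home outline within about 1 mm. The stored case and the offcut haven't moved, and the hand is clear.

```bash
python3 -c "
from h import *
print(env.sign_off())"
```

```text
the job is handed in; nothing more can be done
None
```

The case is in the third gap from the round-post end, flat, square and against the back board. I have handed the job in, and the sign-off gave no verdict.

- **Counting:** the post stands at the rack's right (−y) end. I touched dividers 5, 4, 3 and 2 in that order, with 5–7 N on each.
- **Pushing:** I squared and shifted the case with a side push, then pushed it in from behind. It stopped at the predicted fully home position and the force rose to 6.6 N.
- **Last check:** the wrist picture showed the case within about 1 mm of its predicted home outline. The stored case and offcut were still in their gaps, and the hand was about 0.2 m above the bench, touching nothing. I did not re-measure the jar, tape measure, screwdriver, hammer or oil bottle, but the arm's path stayed clear of them.
- **Disagreement found:** the first wrist fit was about 12 mm off the top view because the picture was taken before the arm had settled. I redid it with the arm at rest, and it then agreed.

The robot's clock stood at about 20 s of the 69 s allowed.

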